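# Lay the squeegee and the ink knife in their sprung tray cradles

### The job

Put the blue squeegee and the orange-handled ink knife away in the plywood tray, each in the cradle with guides of its own handle's colour, head at the wide-wall end and butt held by the cradle's sprung stop: tuck the butt in low against the stop, push it back, and lower the head until the tool lies flat on the cradle's floor. Leave the ink jar, the tape roll and the steel weight where they are.

Things in the scene. Friction and masses are not known exactly. Their poses are not given: they have to be found in the camera images.
- squeegee_center (a point): squeegee with a blue handle, 160 mm long. Point: its centre, half-way along and 10 mm above the flat underside; +x to the head end, z up. Handle 28 wide, 20 high, x = -80 (square butt) to +20 mm. Head of pale wood 60 wide, 14 high, ending in a black rubber edge at +80 mm. Starts flat on the bench, any heading. Grip across the handle near x = -15 mm; 45 N holds it firmly.
- squeegee_tip (a point): middle of the squeegee's head end, 80 mm from its centre along +x and 3 mm above its underside
- knife_center (a point): ink knife with an orange handle, 160 mm long. Point: its centre, half-way along and 10 mm above the flat underside; +x to the head end, z up. Handle 28 wide, 20 high, x = -80 (square butt) to +20 mm. Head a steel blade 44 wide, 6 high, to +80 mm. Starts flat on the bench, any heading. Grip across the handle near x = -15 mm; 45 N holds it firmly.
- knife_tip (a point): middle of the ink knife's blade end, 80 mm from its centre along +x and 3 mm above its underside
- squeegee_bay: the squeegee's cradle: fixed grey plate with blue guides. Origin: centre of its floor's upper face, 12 mm above the bench; +x to the head end, z up. Blue guide pairs 16 mm high at x = -79..-45 (by the handle) and +40..+76 mm (by the 60 mm head), leaning outwards: 2 mm clear of the tool each side at the floor, 5 at the top. Nothing stands up between, leaving finger room.
- knife_bay: the knife's cradle: fixed grey plate with orange guides. Origin: centre of its floor's upper face, 12 mm above the bench; +x to the head end, z up. Orange guide pairs 16 mm high at x = -79..-45 (by the handle) and +40..+76 mm (by the 44 mm head), leaning outwards: 2 mm clear of the tool each side at the floor, 5 at the top. Nothing stands up between, leaving finger room.
- squeegee_stop (a joint): how far the sprung aluminium stop of the squeegee's cradle is pushed in, m: 0 at rest (face at x = -70 mm of the cradle, 26 wide, 12 high), growing along the cradle's -x to 0.018 at its solid end. Springs back with 3 N at first, 6 N at 0.010, 8.4 N at the end. About 0.010 with the tool home. A fixed black housing 17 mm high begins at x = -97 mm.
- knife_stop (a joint): how far the sprung aluminium stop of the knife's cradle is pushed in, m: 0 at rest (face at x = -70 mm of the cradle, 26 wide, 12 high), growing along the cradle's -x to 0.018 at its solid end. Springs back with 3 N at first, 6 N at 0.010, 8.4 N at the end. About 0.010 with the tool home. A fixed black housing 17 mm high begins at x = -97 mm.
- squeegee_wall (a point): middle of the foot of the head wall of the squeegee's cradle, at x = +80.5 mm on the floor, on the face turned to the stop. Fixed wall, 80 mm wide, 10 thick, 18 high above the floor. At rest only 150 mm is free from stop to wall: the tool goes in butt first, tilted head-up, and the head comes down once the stop is pushed back 10 mm or a little more.
- knife_wall (a point): middle of the foot of the head wall of the knife's cradle, at x = +80.5 mm on the floor, on the face turned to the stop. Fixed wall, 80 mm wide, 10 thick, 18 high above the floor. At rest only 150 mm is free from stop to wall: the tool goes in butt first, tilted head-up, and the head comes down once the stop is pushed back 10 mm or a little more.
- squeegee: the same squeegee, loose, 0.11 to 0.22 kg; origin at the centre of its underside, axes as at its centre point. The whole underside is flat.
- knife: the same ink knife, loose, 0.11 to 0.22 kg; origin at the centre of its underside, axes as at its centre point. The whole underside is flat.
- tray: the fixed plywood tray that holds both cradles, 252 x 216 mm; its rim, 24 mm high, is cut away half-way along both sides. Origin under its centre, x along its length. The cradles lie side by side, 108 mm apart, pointing opposite ways; either may be on either side
- jar_center (a point): red ink jar with black lid, 64 mm across, 75 mm high; point half-way up. Leave alone.
- tape_center (a point): roll of paper tape lying flat, 96 mm across, 25 mm high; point at its centre. Leave alone.
- weight_center (a point): dark steel print weight, 50 x 80 x 28 mm with a 14 mm high brass knob on top; point at the block's centre. Leave alone.
Mind the look-alikes: they are no part of the job. What is shaped like the squeegee but purple or turquoise is not meant.

How it is judged:
By the outcome, as a careful person would: the job done as asked, in the order asked, and still so for the second after the job is handed in, with the robot touching nothing.
It also fails if it takes over 62 s, if anything falls off the work surface, if the arm or the gripper's body presses on something with over 40 N, if the wrist force passes 120 N, or if a joint passes its speed limit or range.

### The arm

A 6-joint arm with a two-finger parallel gripper is mounted at the origin on the work surface. World frame = base frame: x ahead of the robot, y to its left, z up, the work surface at z = 0. Lengths are in m, angles in rad, forces in N, time in s.
With the tool pointing down it reaches from about 0.3 to 0.875 m from the base axis. Payload 6.4 kg.
Tool frame: the origin (TCP) lies midway between the tips of the shut fingers; the grasp point (between the pads) lies 19 mm behind it; z points along the fingers, y is the line along which they close (so a half turn about z gives the same grasp; the last joint's range is limited). The gripper opens to 88 mm and grips with 3 to 60 N. Pads are 18 mm wide; open, the fingers measure 123 mm over their backs; the gripper's body (75 mm by 187 mm) begins 45 mm behind the grasp point.
Start: joints at [0.898, 0.181, 1.607, -0, 1.354, -0.206], TCP at [0.259, 0.514, 0.239] pointing down, gripper open.
Joint ranges: [-2.99, 2.99], [-0.89, 2.07], [0.3, 2.58], [-1.14, 4.28], [0, 2.63], [-3.12, 3.12]. Speed limits (rad/s): [2.57, 2.57, 3.01, 3.14, 3.14, 3.14].

### API

Orientations are given as a 3x3 rotation matrix whose columns are the frame's x, y, z axes.
In Python, from plant import arm gives the robot as it stands.
- The arm moves only by the tool jog_arm, never from a script. Its argument "plan" is a list of rows, each an object of numbers: "dx", "dy", "dz": the shift along the tool's x, y, z in mm; "rx", "ry", "rz": the turn, a rotation vector about the tool's x, y, z in rad; "fingers": the finger opening in mm, from 0 to 88.1. A call has 1 to 20 rows; each row shifts and turns the commanded pose from where the row before left it, along the tool's axes as they then stand; what a row does not reach is not made up. A row lasts 1/12 s, in which the tool goes at most 41.7 mm and 7.16 degrees, less where a joint would pass 70% of its speed; a pose out of reach is approached as far as the arm can. A call with a gripper value outside its range is refused whole. The fingers move at their own pace and stop on an object; "squeeze" is the grip in N (left out, the last holds). Time passes only in rows, so rows that do not move let the fingers close. It gives the time, the measured TCP pose, the force, the opening and the grip force at its end, in the units of the state.
- arm.observe(): the state, without advancing time (a new reading comes with each control period).
- arm.get_image(name): name is "side" or "top"; returns the picture (480x640x3 uint8, red, green, blue); there is no depth.
- arm.camera_params(name): a dict with "fx", "fy", "cx", "cy" (pixels), "R" (3x3) and "t" (3): a world point X has camera coordinates R X + t. Camera axes: x right, y down, z forward; pixel columns grow to the right and rows downward; lengths in m; the calibration is good to about 2 mm. A picture is of the moment at which its call begins. camera_params takes no time and is no camera call.
- arm.sign_off(): hands the job in; it is judged then, once.
The state is a dict: "time_s": time; "joints": joint angles; "qvel": joint speeds; "joint_efforts": joint torques, N m; "eef_pos": TCP position; "eef_rot": TCP orientation; "contact_force": force on the tool from outside, world axes, zero at the start; "wrist_torque": the same for the moment, N m; "finger_gap": opening from 0.0 (shut) to 1.0 (fully open); "grip_force": force on a finger pad.
Only numpy, scipy, OpenCV 4.12 (cv2) and the standard library are available. Lean on these libraries where they do the work, as an engineer would, in place of code of your own. Each camera call takes 0.05 s, during which the arm holds its last target. There are 200 camera calls.

## Working session

There is one attempt and no reset: what is moved stays moved. The work goes in short steps, Python scripts to look and compute and a tool call to move; the robot and the scene stay as the last step left them, time stands still between calls to the robot, and variables do not carry over. Pictures are saved under pics/ and viewed, at most 10 in all, crops included, and the job is handed in when it is done.

Besides the shell and the picture viewer there is one more tool, called after "Emit:" by a JSON object that holds its "method" and its "body". jog_arm: Moves the arm, as the interface text tells. Its arguments: {"type":"object","properties":{"plan":{"type":"array","items":{"type":"object","properties":{"dx":{"type":"number"},"dy":{"type":"number"},"dz":{"type":"number"},"rx":{"type":"number"},"ry":{"type":"number"},"rz":{"type":"number"},"fingers":{"type":"number"}}}},"squeeze":{"type":"number"}},"required":["plan"]}

```bash
mkdir -p pics; ls
python3 - <<'E'
from plant import arm
import cv2
for n in ("top","side"):
    cv2.imwrite(f"pics/{n}0.png",arm.get_image(n)[:,:,::-1]); p=arm.camera_params(n); print(n,p)
print(arm.observe())
E
```

```text
pics
top {'fx': 494.11861260161066, 'fy': 494.11861260161066, 'cx': 320.4397004715322, 'cy': 240.27986040627246, 'R': array([[-0.0214041 , -0.99972493,  0.00958759],
       [-0.98139389,  0.01917946, -0.19104499],
       [ 0.19080855, -0.01349835, -0.98153446]]), 't': array([0.13642016, 0.5802777 , 1.25536352])}
side {'fx': 476.5542935893271, 'fy': 476.5542935893271, 'cx': 327.39274200840225, 'cy': 240.7181928758376, 'R': array([[ 0.97791592, -0.20809421, -0.01942294],
       [-0.13934366, -0.5799108 , -0.80267478],
       [ 0.15576841,  0.78765491, -0.59610061]]), 't': array([-0.55135296,  0.2032582 ,  1.22368374])}
{'time_s': 0.1, 'joints': array([ 8.97690688e-01,  1.81457781e-01,  1.60785512e+00,  1.42085021e-05,
        1.35379056e+00, -2.06363900e-01]), 'qvel': array([ 0.00169194, -0.00213238, -0.00266056, -0.00048113,  0.00058565,
        0.00022531]), 'joint_efforts': array([ 4.39856876e-04, -4.34822094e+01, -3.42694080e+01,  7.03054271e-02,
        3.40872165e-02, -4.83802012e-05]), 'eef_pos': array([0.25846189, 0.5131281 , 0.23793083]), 'eef_rot': array([[-8.93037639e-01,  4.49980963e-01, -9.52708244e-04],
       [ 4.49981856e-01,  8.93036928e-01, -1.17262899e-03],
       [ 3.23142920e-04, -1.47590325e-03, -9.99998859e-01]]), 'contact_force': array([ 0.10895191,  0.03359791, -0.07970864]), 'wrist_torque': array([-0.03389989, -0.0408934 ,  0.0381304 ]), 'grip_force': 0.0, 'finger_gap': 0.9986477573932924}
```

View pics/top0.png

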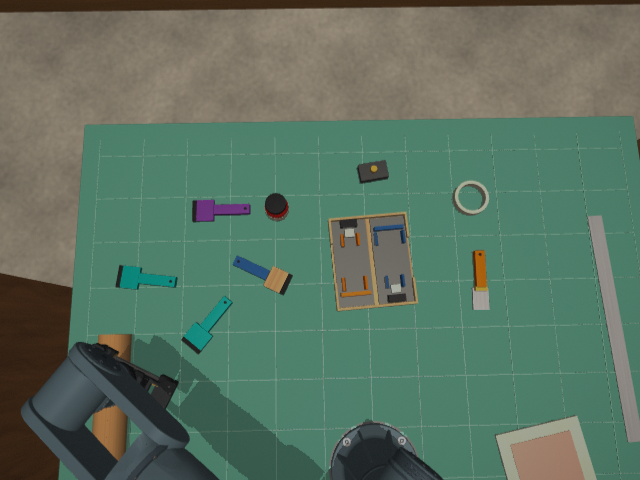

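View pics/side0.png

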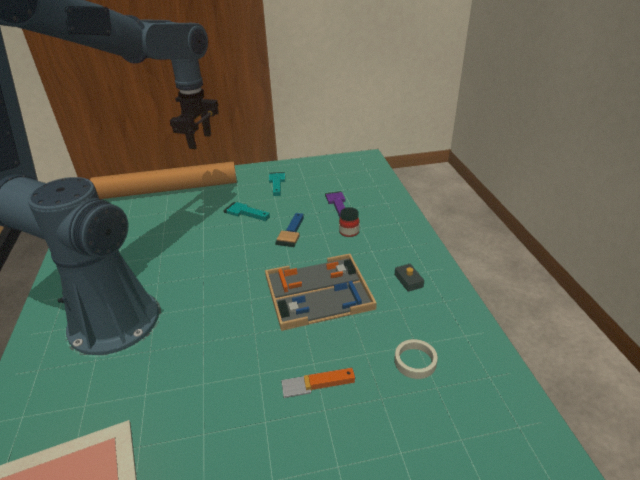

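The top view shows the blue squeegee at about (263,274), with its butt at (236,262) and head at (282,285). The orange knife is at (481,280), butt up and head at (481,300). The tray is centred near (373,262): the orange bay is on the left with its wall at the bottom, and the blue bay is on the right with its wall at the top.

Squeegee candidates are purple (222,210), turquoise (147,278), turquoise (208,324) and blue (263,274). Only the last has a blue handle and a pale wood head. I'll confirm that in a crop and measure.

```bash
cat > h.py <<'E'
import numpy as np, cv2
from plant import arm
def ray(n,uv,z):
    p=arm.camera_params(n); uv=np.atleast_2d(uv).astype(float)
    d=np.c_[(uv[:,0]-p['cx'])/p['fx'],(uv[:,1]-p['cy'])/p['fy'],np.ones(len(uv))]@p['R']
    c=-p['R'].T@p['t']; return c+d*((z-c[2])/d[:,2])[:,None]
def proj(n,X):
    p=arm.camera_params(n); c=np.atleast_2d(X)@p['R'].T+p['t']
    return np.c_[p['fx']*c[:,0]/c[:,2]+p['cx'],p['fy']*c[:,1]/c[:,2]+p['cy']]
def mask(img,lo,hi,amin=15):
    hsv=cv2.cvtColor(img,cv2.COLOR_RGB2HSV); m=cv2.inRange(hsv,np.array(lo),np.array(hi))
    cs,_=cv2.findContours(m,cv2.RETR_EXTERNAL,cv2.CHAIN_APPROX_NONE)
    return [c for c in cs if cv2.contourArea(c)>amin]
ORANGE=((5,170,110),(16,255,255)); BLUE=((103,120,50),(118,255,255))
E
python3 - <<'E'
from h import *
for n in ("top","side"):
    img=cv2.cvtColor(cv2.imread(f"pics/{n}0.png"),cv2.COLOR_BGR2RGB)
    for nm,r in (("O",ORANGE),("B",BLUE)):
        for c in mask(img,*r,amin=6):
            (u,v),wh,a=cv2.minAreaRect(c)
            print(n,nm,np.round([u,v,*wh,a],1),cv2.contourArea(c),np.round(ray(n,[u,v],.02)[0,:2]*1e3,1))
    for uv in ([(282,285),(484,300),(335,220),(330,218),(350,290),(380,290)] if n=="top" else [(287,239),(295,388)]): print(uv,cv2.cvtColor(img,cv2.COLOR_RGB2HSV)[uv[1],uv[0]])
    if n=="top":
        a=cv2.resize(img[195:320,225:425],(800,500),interpolation=cv2.INTER_CUBIC); cv2.imwrite("pics/crop1.png",a[:,:,::-1])
E
```

```text
top O [355.5 293.3   3.3  29.2  84.8] 58.0 [443.8  33.4]
top O [343.5 284.   12.3   2.5  82.9] 20.5 [469.2  64.8]
top O [365.7 282.   12.3   2.2  83.7] 16.5 [473.5   5.1]
top O [480.3 268.5  35.5   9.9  86.8] 305.0 [ 503.7 -306.5]
top O [342. 240.  12.   2.  90.] 17.0 [589.4  65.2]
top O [358.  238.5  11.    2.   90. ] 14.0 [592.8  21.4]
top B [386.8 281.5  11.2   1.9  82.9] 11.0 [473.5 -51.6]
top B [402.1 280.1  12.    3.5  81.9] 30.0 [476.6 -93. ]
top B [250.8 267.4  36.    9.7  25.3] 312.0 [519.1 313.1]
top B [375.7 238.   12.2   1.9  82.9] 11.5 [593.1 -27. ]
top B [402.5 236.1  12.2   3.7  82.9] 31.0 [ 597.2 -100.6]
top B [388.  227.2   3.7  28.3  84.8] 76.5 [622.7 -62. ]
(282, 285) [ 20 109 154]
(484, 300) [ 15  16 159]
(335, 220) [ 18 113  99]
(330, 218) [ 32  69 140]
(350, 290) [ 23  20 114]
(380, 290) [ 22  24 115]
side O [331.3 378.2  14.   45.2  80.5] 560.0 [ 505.5 -316.6]
side O [295.  284.1   3.5  12.6  77.5] 28.5 [475.8   5.9]
side O [336.  273.7   3.3  10.4  80.5] 22.5 [593.5  22.6]
side O [290.2 271.6   5.5  12.   78.7] 49.5 [470.8  60.9]
side O [282.9 279.7  22.8   3.8  71.6] 61.0 [446.2  31.4]
side O [332.1 265.2   4.9  11.2  76. ] 36.5 [590.7  61. ]
side B [302.3 309.7   3.4  12.4  76. ] 24.5 [478.8 -94.6]
side B [298.7 299.4   5.3  11.4  78.7] 39.5 [475.9 -55.2]
side B [340.2 286.2   5.3  11.8  78.7] 49.0 [593.  -30.6]
side B [353.3 295.7  15.6  27.2  15.3] 87.0 [618.  -74.4]
side B [294.9 222.    7.4  20.1  31. ] 102.0 [521.5 301. ]
(287, 239) [ 16 129 172]
(295, 388) [ 17  12 143]
```

View pics/crop1.png

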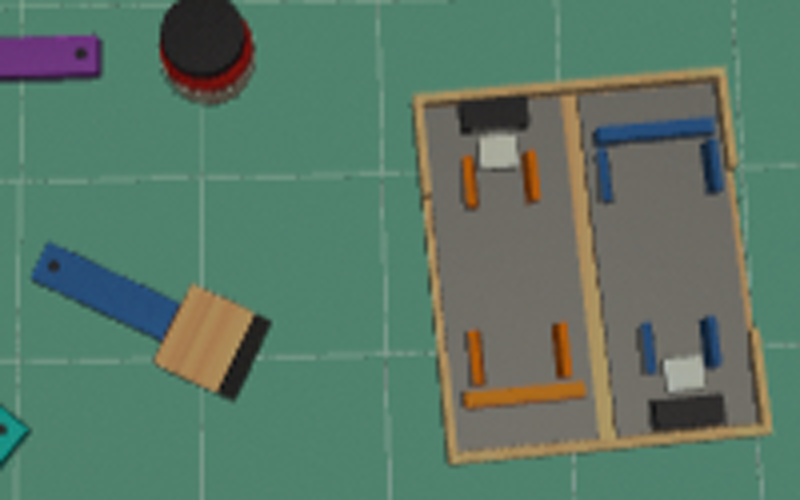

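The crop confirms the blue handle with a pale wood head and black rubber edge at crop (35..270, 245..400). The blue bay is on the right with its stop at the bottom, the orange bay on the left with its stop at the top. Next I refine the poses.

Run:
```python
from h import *
cr=np.array([(415,97),(724,70),(770,430),(450,463)])
P=ray("top",(cr+.5)/4-.5+[225,195],.024)*1e3
print(np.round(P[:,:2],1),P.mean(0)[:2],[np.linalg.norm(P[i]-P[i-1]).round(1) for i in range(4)])
W={"sq":((10,60,100),(24,200,255)),"kn":((0,0,130),(180,28,255))}
for n in ("top","side"):
    img=cv2.cvtColor(cv2.imread(f"pics/{n}0.png"),cv2.COLOR_BGR2RGB)
    S=4; big=cv2.resize(img,None,fx=S,fy=S,interpolation=cv2.INTER_LINEAR)
    for nm,r,hz,c0 in (("sq",((100,80,30),(122,255,255)),.014,(.46,.28)),("kn",((3,150,80),(18,255,255)),.006,(.43,-.31))):
        out=[]
        for rr,z in ((r,.02),(W[nm],hz)):
            cs=[c for c in mask(big,*rr,amin=500)]
            w=[ray(n,(c.reshape(-1,2)+.5)/S-.5,z)*1e3 for c in cs]
            ref=np.array([*(np.array(c0)*1e3),0])
            w=[x for x in w if np.linalg.norm(x.mean(0)[:2]-ref[:2])<120]
            w=max(w,key=len); (c,s,a)=cv2.minAreaRect(w[:,:2].astype(np.float32)); out.append(np.array(c)); print(n,nm,np.round([*c,*s,a],1))
        d=out[1]-out[0]; print("   heading",np.degrees(np.arctan2(d[1],d[0])).round(1),np.linalg.norm(d).round(1))
for dz in (.02,.028): print([ (ray(n,uv,dz)[0]*1e3).round(1) for n,uv in (("top",(350,239)),("side",(334,269.5)))])
```

```text
[[ 648.4  101.1]
 [ 663.4 -112. ]
 [ 416.6 -129.2]
 [ 399.3   84. ]] [531.92323754 -14.05091861] [np.float64(249.6), np.float64(213.6), np.float64(247.4), np.float64(213.9)]
top sq [519.5 313.3  98.6  27.7  63.8]
top sq [487.1 247.2  48.4  59.7  63.3]
   heading -116.1 73.6
top kn [ 504.7 -305.2   30.7   99.1   87.8]
top kn [ 424.  -304.8   43.2   57.9   87.6]
   heading 179.7 80.7
side sq [522.5 302.6  99.5  29.8  63.4]
side sq [489.8 239.2  52.4  60.9  64.2]
   heading -117.3 71.3
side kn [ 505.2 -316.1   38.   101.2   88.6]
side kn [ 427.3 -307.8   44.    59.3   88.5]
   heading 173.9 78.3
[array([591.8,  43.3,  20. ]), array([592. ,  41.4,  20. ])]
[array([590.2,  43.9,  28. ]), array([590. ,  32.1,  28. ])]
```

```bash
cat >> h.py <<'E'
def Rd(phi,tilt=0):
    """tool pointing down, tool x at world angle phi (deg), then turned about its own y by tilt (deg)"""
    c,s=np.cos(np.radians(phi)),np.sin(np.radians(phi)); t=np.radians(tilt)
    return np.array([[c,s,0],[s,-c,0],[0,0,-1.]])@np.array([[np.cos(t),0,np.sin(t)],[0,1,0],[-np.sin(t),0,np.cos(t)]])
def delta(pos_mm,phi,tilt=0):
    from scipy.spatial.transform import Rotation as Ro
    o=arm.observe(); R=o['eef_rot']; p=o['eef_pos']*1e3
    print("t",round(o['time_s'],2),"pos",p.round(1),"phi",np.degrees(np.arctan2(R[1,0],R[0,0])).round(1))
    print("shift tool",(R.T@(np.array(pos_mm)-p)).round(1),"rotvec tool",Ro.from_matrix(R.T@Rd(phi,tilt)).as_rotvec().round(3),
          "shift in final axes",(Rd(phi,tilt).T@(np.array(pos_mm)-p)).round(1),"F",o['contact_force'].round(1),"gap",(o['finger_gap']*88.1).round(1),"grip",round(o['grip_force'],1))
E
python3 -c "
from h import *
delta((512.7,299.7,100),63.8)"
```

```text
t 0.1 pos [258.5 513.1 237.9] phi 153.3Traceback (most recent call last):
  File "<string>", line 3, in <module>
    delta((512.7,299.7,100),63.8)
    ~~~~~^^^^^^^^^^^^^^^^^^^^^^^^
  File "h.py", line 24, in delta
    "shift in final axes",(Rd(phi,tilt).T@(np.array(pos_mm)-p)).round(1),"F",o['contact_force'].round(1),"gap",(o['finger_gap']*88.1).round(1),"grip",round(o['grip_force'],1))
                                                                                                               ^^^^^^^^^^^^^^^^^^^^^^^^^^^^
AttributeError: 'float' object has no attribute 'round'
```

```bash
sed -i "s/(o\['finger_gap'\]\*88.1).round(1)/round(o['finger_gap']*88.1,1)/" h.py
python3 -c "
from h import *
delta((512.7,299.7,100),63.8)"
```

```text
t 0.1 pos [258.5 513.1 237.9] phi 153.3
shift tool [-323.1  -76.   137.9] rotvec tool [-1.000e-03  1.000e-03  1.561e+00] shift in final axes [-79.3 322.3 137.9] F [ 0.1  0.  -0.1] gap 88.0 grip 0.0
```

Emit:
{"method": "jog_arm", "body": {"plan": [{"dx": -15,"dy": -4,"dz": 7},{"dx": -28,"dy": -6,"dz": 12},{"dx": -28,"dy": -6,"dz": 12},{"dx": -28,"dy": -6,"dz": 12},{"dx": -28,"dy": -7,"dz": 12},{"dx": -28,"dy": -7,"dz": 12},{"dx": -28,"dy": -7,"dz": 12},{"dx": -28,"dy": -7,"dz": 12},{"dx": -28,"dy": -7,"dz": 12},{"dx": -28,"dy": -6,"dz": 12},{"dx": -28,"dy": -6,"dz": 12},{"dx": -28,"dy": -6,"dz": 11},{"dx": 0}]}}

```text
validation failed for argument at $.pl...
```

Emit:
{"method": "jog_arm", "body": {"plan": [{"rz": 0.06},{"rz": 0.12},{"rz": 0.12},{"rz": 0.12},{"rz": 0.12},{"rz": 0.12},{"rz": 0.12},{"rz": 0.12},{"rz": 0.12},{"rz": 0.12},{"rz": 0.12},{"rz": 0.12},{"rz": 0.12},{"rz": 0.06},{"dx": 0},{"dx": 0}]}}

```text
validation failed for argument at $.pl...
```

```bash
python3 -c "
from h import *
delta((512.7,299.7,4),63.8)
cv2.imwrite('pics/t1.png',cv2.resize(arm.get_image('top')[160:360,150:417],(800,600),interpolation=cv2.INTER_CUBIC)[:,:,::-1])"
```

```text
t 0.1 pos [258.5 513.1 237.9] phi 153.3
shift tool [-323.2  -75.9  233.9] rotvec tool [-1.000e-03  1.000e-03  1.561e+00] shift in final axes [-79.3 322.3 233.9] F [ 0.1  0.  -0.1] gap 88.0 grip 0.0
```

View pics/t1.png

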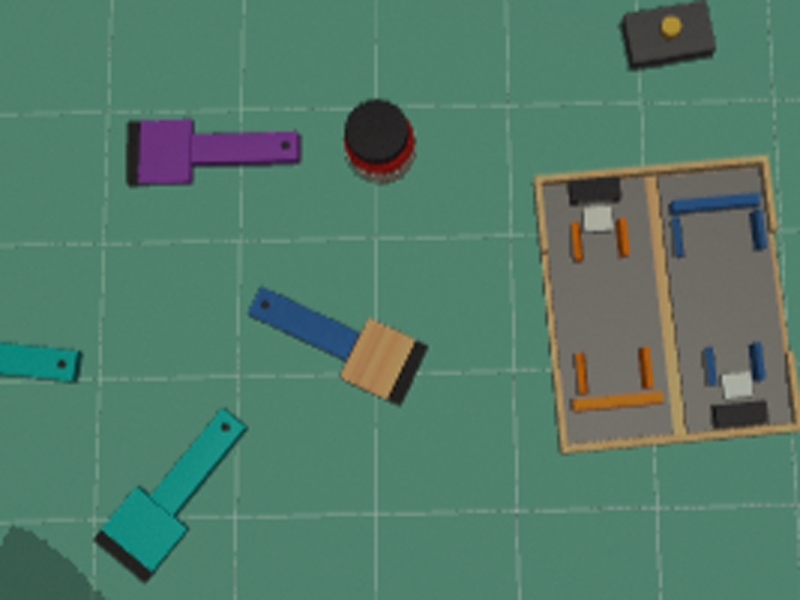

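Both moves were refused, so the arm hasn't moved and the picture shows the scene unchanged, with the squeegee at crop (340,345). I'll try rows with every field filled in.

Emit:
{"method": "jog_arm", "body": {"plan": [{"dx": -15,"dy": -4,"dz": 7,"rx": 0,"ry": 0,"rz": 0,"fingers": 88}]}}

```text
time_s: 0.23
eef_pos: [0.2694, 0.5046, 0.2326]
eef_rot: [[-0.894, 0.448, 0.0], [0.448, 0.894, 0.002], [0.001, 0.002, -1.0]]
contact_force: [-0.0, -0.1, -0.1]
finger_gap: 0.999
grip_force: 0.0
```

Emit:
{"method": "jog_arm", "body": {"plan": [{"dx": -28,"dy": -6,"dz": 12,"rx": 0,"ry": 0,"rz": 0,"fingers": 88},{"dx": -28,"dy": -6,"dz": 12,"rx": 0,"ry": 0,"rz": 0,"fingers": 88},{"dx": -28,"dy": -6,"dz": 12,"rx": 0,"ry": 0,"rz": 0,"fingers": 88},{"dx": -28,"dy": -7,"dz": 12,"rx": 0,"ry": 0,"rz": 0,"fingers": 88},{"dx": -28,"dy": -7,"dz": 12,"rx": 0,"ry": 0,"rz": 0,"fingers": 88},{"dx": -28,"dy": -7,"dz": 12,"rx": 0,"ry": 0,"rz": 0,"fingers": 88},{"dx": -28,"dy": -7,"dz": 12,"rx": 0,"ry": 0,"rz": 0,"fingers": 88},{"dx": -28,"dy": -7,"dz": 12,"rx": 0,"ry": 0,"rz": 0,"fingers": 88},{"dx": -28,"dy": -6,"dz": 12,"rx": 0,"ry": 0,"rz": 0,"fingers": 88},{"dx": -28,"dy": -6,"dz": 12,"rx": 0,"ry": 0,"rz": 0,"fingers": 88},{"dx": -28,"dy": -6,"dz": 11,"rx": 0,"ry": 0,"rz": 0,"fingers": 88}]}}

```text
time_s: 1.15
eef_pos: [0.5141, 0.3, 0.0997]
eef_rot: [[-0.893, 0.45, -0.001], [0.45, 0.893, -0.0], [0.001, -0.001, -1.0]]
contact_force: [0.8, 0.4, 0.4]
finger_gap: 0.999
grip_force: 0.0
```

Emit:
{"method": "jog_arm", "body": {"plan": [{"rz": 0.06},{"rz": 0.12},{"rz": 0.12},{"rz": 0.12},{"rz": 0.12},{"rz": 0.12},{"rz": 0.12},{"rz": 0.12},{"rz": 0.12},{"rz": 0.12},{"rz": 0.12},{"rz": 0.12},{"rz": 0.12},{"rz": 0.06}]}}

```text
validation failed for argument at $.pl...
```

Emit:
{"method": "jog_arm", "body": {"plan": [{"dx": 0,"dy": 0,"dz": 0,"rx": 0,"ry": 0,"rz": 0.12,"fingers": 88},{"dx": 0,"dy": 0,"dz": 0,"rx": 0,"ry": 0,"rz": 0.12,"fingers": 88},{"dx": 0,"dy": 0,"dz": 0,"rx": 0,"ry": 0,"rz": 0.12,"fingers": 88},{"dx": 0,"dy": 0,"dz": 0,"rx": 0,"ry": 0,"rz": 0.12,"fingers": 88},{"dx": 0,"dy": 0,"dz": 0,"rx": 0,"ry": 0,"rz": 0.12,"fingers": 88},{"dx": 0,"dy": 0,"dz": 0,"rx": 0,"ry": 0,"rz": 0.12,"fingers": 88},{"dx": 0,"dy": 0,"dz": 0,"rx": 0,"ry": 0,"rz": 0.12,"fingers": 88},{"dx": 0,"dy": 0,"dz": 0,"rx": 0,"ry": 0,"rz": 0.12,"fingers": 88},{"dx": 0,"dy": 0,"dz": 0,"rx": 0,"ry": 0,"rz": 0.12,"fingers": 88},{"dx": 0,"dy": 0,"dz": 0,"rx": 0,"ry": 0,"rz": 0.12,"fingers": 88},{"dx": 0,"dy": 0,"dz": 0,"rx": 0,"ry": 0,"rz": 0.12,"fingers": 88},{"dx": 0,"dy": 0,"dz": 0,"rx": 0,"ry": 0,"rz": 0.12,"fingers": 88},{"dx": 0,"dy": 0,"dz": 0,"rx": 0,"ry": 0,"rz": 0.12,"fingers": 88},{"dx": 0,"dy": 0,"dz": 0,"rx": 0,"ry": 0,"rz": 0,"fingers": 88}]}}

```text
time_s: 2.32
eef_pos: [0.5132, 0.3011, 0.1004]
eef_rot: [[0.444, 0.896, -0.001], [0.896, -0.444, -0.0], [-0.0, -0.0, -1.0]]
contact_force: [0.2, -0.3, -0.3]
finger_gap: 0.999
grip_force: 0.0
```

```bash
python3 -c "
from h import *
delta((512.7,299.7,4),63.8)"
```

```text
t 2.32 pos [513.2 301.1 100.4] phi 63.6
shift tool [-1.4  0.2 96.4] rotvec tool [-0.     0.    -0.003] shift in final axes [-1.5  0.1 96.4] F [ 0.2 -0.3 -0.3] gap 88.0 grip 0.0
```

Now descend, slowing near the bench, and grip.

Emit:
{"method": "jog_arm", "body": {"plan": [{"dx": -1,"dy": 0,"dz": 20,"rx": 0,"ry": 0,"rz": 0,"fingers": 60},{"dx": 0,"dy": 0,"dz": 25,"rx": 0,"ry": 0,"rz": 0,"fingers": 60},{"dx": 0,"dy": 0,"dz": 25,"rx": 0,"ry": 0,"rz": 0,"fingers": 60},{"dx": 0,"dy": 0,"dz": 15,"rx": 0,"ry": 0,"rz": 0,"fingers": 60},{"dx": 0,"dy": 0,"dz": 8,"rx": 0,"ry": 0,"rz": 0,"fingers": 60},{"dx": 0,"dy": 0,"dz": 3,"rx": 0,"ry": 0,"rz": 0,"fingers": 60},{"dx": 0,"dy": 0,"dz": 0,"rx": 0,"ry": 0,"rz": 0,"fingers": 40},{"dx": 0,"dy": 0,"dz": 0,"rx": 0,"ry": 0,"rz": 0,"fingers": 20},{"dx": 0,"dy": 0,"dz": 0,"rx": 0,"ry": 0,"rz": 0,"fingers": 20},{"dx": 0,"dy": 0,"dz": 0,"rx": 0,"ry": 0,"rz": 0,"fingers": 20},{"dx": 0,"dy": 0,"dz": 0,"rx": 0,"ry": 0,"rz": 0,"fingers": 20},{"dx": 0,"dy": 0,"dz": 0,"rx": 0,"ry": 0,"rz": 0,"fingers": 20}], "squeeze": 45}}

```text
time_s: 3.32
eef_pos: [0.5136, 0.3005, 0.0057]
eef_rot: [[0.44, 0.898, 0.001], [0.898, -0.44, 0.001], [0.001, 0.001, -1.0]]
contact_force: [-0.1, -0.6, 4.7]
finger_gap: 0.311
grip_force: 45.0
```

Emit:
{"method": "jog_arm", "body": {"plan": [{"dx": 0,"dy": 0,"dz": -15,"rx": 0,"ry": 0,"rz": 0,"fingers": 20},{"dx": 0,"dy": 0,"dz": -30,"rx": 0,"ry": 0,"rz": 0,"fingers": 20},{"dx": 0,"dy": 0,"dz": -30,"rx": 0,"ry": 0,"rz": 0,"fingers": 20},{"dx": 0,"dy": 0,"dz": -30,"rx": 0,"ry": 0,"rz": 0,"fingers": 20},{"dx": 0,"dy": 0,"dz": 0,"rx": 0,"ry": 0,"rz": -0.06,"fingers": 20},{"dx": 0,"dy": 0,"dz": 0,"rx": 0,"ry": 0,"rz": -0.12,"fingers": 20},{"dx": 0,"dy": 0,"dz": 0,"rx": 0,"ry": 0,"rz": -0.12,"fingers": 20},{"dx": 0,"dy": 0,"dz": 0,"rx": 0,"ry": 0,"rz": -0.12,"fingers": 20},{"dx": 0,"dy": 0,"dz": 0,"rx": 0,"ry": 0,"rz": -0.12,"fingers": 20},{"dx": 0,"dy": 0,"dz": 0,"rx": 0,"ry": 0,"rz": -0.12,"fingers": 20},{"dx": 0,"dy": 0,"dz": 0,"rx": 0,"ry": 0,"rz": -0.12,"fingers": 20},{"dx": 0,"dy": 0,"dz": 0,"rx": 0,"ry": 0,"rz": -0.12,"fingers": 20},{"dx": 0,"dy": 0,"dz": 0,"rx": 0,"ry": 0,"rz": -0.12,"fingers": 20},{"dx": 0,"dy": 0,"dz": 0,"rx": 0,"ry": 0,"rz": -0.12,"fingers": 20},{"dx": 0,"dy": 0,"dz": 0,"rx": 0,"ry": 0,"rz": -0.12,"fingers": 20},{"dx": 0,"dy": 0,"dz": 0,"rx": 0,"ry": 0,"rz": -0.12,"fingers": 20},{"dx": 0,"dy": 0,"dz": 0,"rx": 0,"ry": 0,"rz": -0.12,"fingers": 20},{"dx": 0,"dy": 0,"dz": 0,"rx": 0,"ry": 0,"rz": -0.12,"fingers": 20},{"dx": 0,"dy": 0,"dz": 0,"rx": 0,"ry": 0,"rz": -0.12,"fingers": 20},{"dx": 0,"dy": 0,"dz": 0,"rx": 0,"ry": 0,"rz": -0.12,"fingers": 20}]}}

```text
time_s: 4.98
eef_pos: [0.5126, 0.3002, 0.1095]
eef_rot: [[-0.987, 0.16, -0.001], [0.16, 0.987, -0.0], [0.001, -0.0, -1.0]]
contact_force: [-1.1, 0.4, -1.9]
finger_gap: 0.313
grip_force: 45.0
```

```bash
cat >> h.py <<'E'
def butt_pose(B,head,xb,zb,tilt,gx=-16.1,gz=5.7,xdir=-1,lat=0):
    """TCP target with the butt's lower edge at (xb,lat,zb) of bay B (mm); xdir=-1: tool x to the butt"""
    t=np.radians(tilt); L=80+gx
    x=xb+L*np.cos(t)-gz*np.sin(t); z=zb+L*np.sin(t)+gz*np.cos(t); a=np.radians(head)
    return (B[0]+x*np.cos(a)-lat*np.sin(a),B[1]+x*np.sin(a)+lat*np.cos(a),12+z), head+(180 if xdir<0 else 0), tilt*xdir
SB=(536.2,-67.6); KB=(528.3,39.8)
E
python3 -c "
from h import *
delta(*butt_pose(SB,4.05,-62,80,0))
print(butt_pose(SB,4.05,-62,80,0),butt_pose(SB,4.05,-62,60,14))"
```

```text
t 4.98 pos [512.6 300.2 109.5] phi 170.8
shift tool [ -84.  -358.8   11.8] rotvec tool [-0.    -0.001 -0.231] shift in final axes [   0.6 -368.5   11.8] F [-1.1  0.4 -1.9] gap 27.6 grip 45.0
((np.float64(538.0952553131909), np.float64(-67.46580872673077), np.float64(97.7)), 184.05, 0) ((np.float64(534.8263808980307), np.float64(-67.69725744863885), np.float64(92.98949476859195)), 184.05, -14)
```

Emit:
{"method": "jog_arm", "body": {"plan": [{"dx": 0,"dy": 0,"dz": 0,"rx": 0,"ry": 0,"rz": -0.115,"fingers": 20},{"dx": 0,"dy": 0,"dz": 0,"rx": 0,"ry": 0,"rz": -0.115,"fingers": 20},{"dx": 0,"dy": -14,"dz": 0,"rx": 0,"ry": 0,"rz": 0,"fingers": 20},{"dx": 0,"dy": -28,"dz": 0,"rx": 0,"ry": 0,"rz": 0,"fingers": 20},{"dx": 0,"dy": -28,"dz": 0,"rx": 0,"ry": 0,"rz": 0,"fingers": 20},{"dx": 0,"dy": -28,"dz": 0,"rx": 0,"ry": 0,"rz": 0,"fingers": 20},{"dx": 0,"dy": -28,"dz": 0,"rx": 0,"ry": 0,"rz": 0,"fingers": 20},{"dx": 0,"dy": -28,"dz": 0,"rx": 0,"ry": 0,"rz": 0,"fingers": 20},{"dx": 0,"dy": -28,"dz": 0,"rx": 0,"ry": 0,"rz": 0,"fingers": 20},{"dx": 0,"dy": -28,"dz": 0,"rx": 0,"ry": 0,"rz": 0,"fingers": 20},{"dx": 0,"dy": -28,"dz": 0,"rx": 0,"ry": 0,"rz": 0,"fingers": 20},{"dx": 0,"dy": -28,"dz": 0,"rx": 0,"ry": 0,"rz": 0,"fingers": 20},{"dx": 0,"dy": -28,"dz": 0,"rx": 0,"ry": 0,"rz": 0,"fingers": 20},{"dx": 0,"dy": -28,"dz": 0,"rx": 0,"ry": 0,"rz": 0,"fingers": 20},{"dx": 0,"dy": -28,"dz": 0,"rx": 0,"ry": 0,"rz": 0,"fingers": 20},{"dx": 0,"dy": -18,"dz": 0,"rx": 0,"ry": 0,"rz": 0,"fingers": 20},{"dx": 0,"dy": 0,"dz": 0,"rx": 0,"ry": -0.08,"rz": 0,"fingers": 20},{"dx": 0,"dy": 0,"dz": 0,"rx": 0,"ry": -0.08,"rz": 0,"fingers": 20},{"dx": 0,"dy": 0,"dz": 0,"rx": 0,"ry": -0.084,"rz": 0,"fingers": 20},{"dx": 0,"dy": 0,"dz": 0,"rx": 0,"ry": 0,"rz": 0,"fingers": 20}]}}

```text
time_s: 6.65
eef_pos: [0.5326, -0.0669, 0.108]
eef_rot: [[-0.969, -0.059, 0.24], [-0.057, 0.998, 0.016], [-0.24, 0.002, -0.971]]
contact_force: [-0.8, 0.5, -3.2]
finger_gap: 0.314
grip_force: 45.0
```

```bash
python3 -c "
from h import *
delta(*butt_pose(SB,4.05,-62,25,14))
o=arm.observe();print(o['eef_rot'].round(3),o['joints'].round(2))
a=cv2.resize(arm.get_image('top')[200:320,320:430],(550,600),interpolation=cv2.INTER_CUBIC);b=cv2.resize(arm.get_image('side')[230:340,240:400],(800,550),interpolation=cv2.INTER_CUBIC)
cv2.imwrite('pics/t2.png',a[:,:,::-1]);cv2.imwrite('pics/s2.png',b[:,:,::-1])"
```

```text
t 6.65 pos [532.6 -66.9 108. ] phi -176.6
shift tool [ 9.9 -1.1 49. ] rotvec tool [-0.001 -0.002 -0.012] shift in final axes [10. -1. 49.] F [-0.8  0.5 -3.2] gap 27.7 grip 45.0
[[-0.969 -0.059  0.24 ]
 [-0.057  0.998  0.016]
 [-0.24   0.002 -0.971]] [-0.41  0.12  1.99  0.15  0.82 -2.13]
```

View pics/s2.png

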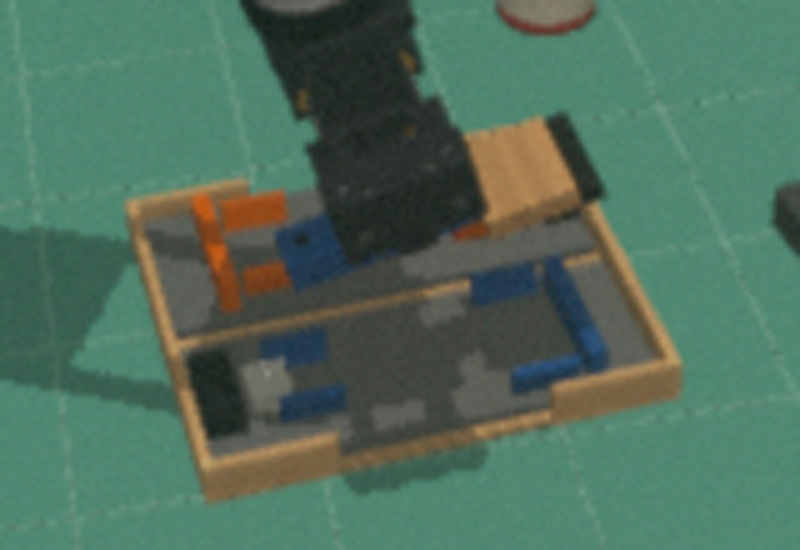

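The side view shows the squeegee gripped head-up above the blue bay: butt near crop (280,235), head at (530,165), stop at (265,385), blue wall at (575,310). I'll compare the predicted butt corners with the picture.

```bash
python3 -c "
from h import *
o=arm.observe();R=o['eef_rot'];p=o['eef_pos']*1e3
for gx in (-16.1,):
  for x,y,z in ((-80,14,20),(-80,-14,20),(-80,14,0),(-80,-14,0),(80,30,14),(80,-30,14)):
    X=p+R@np.array([-(x-gx),y,-(z-5.7)]); uv=proj('side',X/1e3)[0]; ut=proj('top',X/1e3)[0]
    print((x,y,z),X.round(1),'side crop',((uv-[240,230]+.5)*5).round(0),'topcrop',((ut-[320,200]+.5)*5).round(0))
"
```

```text
(-80, 14, 20) [469.  -57.5 108.3] side crop [273. 225.] topcrop [373. 400.]
(-80, -14, 20) [470.7 -85.5 108.3] side crop [285. 261.] topcrop [429. 395.]
(-80, 14, 0) [473.8 -57.2  88.9] side crop [285. 253.] topcrop [366. 395.]
(-80, -14, 0) [475.5 -85.2  88.9] side crop [297. 289.] topcrop [421. 390.]
(80, 30, 14) [624.6 -32.1 140.8] side crop [564.  99.] topcrop [317.  84.]
(80, -30, 14) [628.2 -92.  140.7] side crop [602. 171.] topcrop [436.  75.]
```

View pics/t2.png

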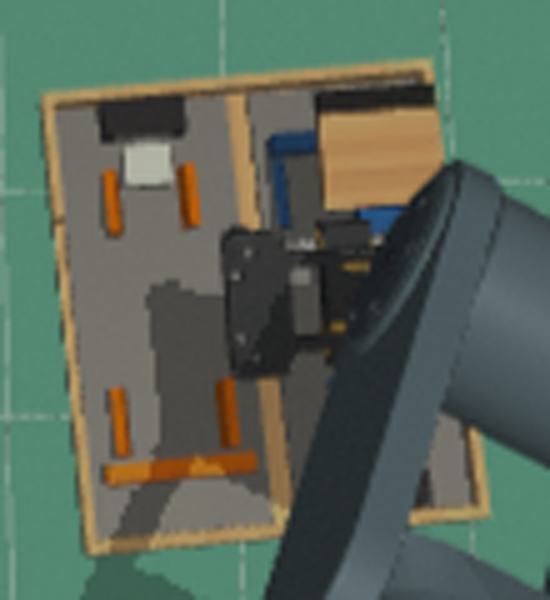

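The lateral fit agrees with the prediction (head corners at crop 317 and 436). Descending in front of the stop.

Emit:
{"method": "jog_arm", "body": {"plan": [{"dx": 2,"dy": -1,"dz": 10,"rx": 0,"ry": 0,"rz": -0.012,"fingers": 20},{"dx": 3,"dy": 0,"dz": 15,"rx": 0,"ry": 0,"rz": 0,"fingers": 20},{"dx": 3,"dy": 0,"dz": 15,"rx": 0,"ry": 0,"rz": 0,"fingers": 20},{"dx": 2,"dy": 0,"dz": 9,"rx": 0,"ry": 0,"rz": 0,"fingers": 20},{"dx": 0,"dy": 0,"dz": 0,"rx": 0,"ry": 0,"rz": 0,"fingers": 20}]}}

```text
time_s: 7.17
eef_pos: [0.5374, -0.0673, 0.0571]
eef_rot: [[-0.969, -0.075, 0.236], [-0.073, 0.997, 0.017], [-0.237, -0.001, -0.971]]
contact_force: [-1.2, 0.3, -2.8]
finger_gap: 0.312
grip_force: 45.0
```

```bash
python3 -c "
from h import *
delta(*butt_pose(SB,4.05,-62,2,14))"
```

```text
t 7.17 pos [537.4 -67.3  57.1] phi -175.7
shift tool [ 7.8 -0.2 20.9] rotvec tool [ 0.    -0.005  0.005] shift in final axes [ 7.9 -0.2 20.8] F [-1.2  0.3 -2.8] gap 27.5 grip 45.0
```

Emit:
{"method": "jog_arm", "body": {"plan": [{"dx": 2.6,"dy": 0,"dz": 7,"rx": 0,"ry": 0,"rz": 0.005,"fingers": 20},{"dx": 2.6,"dy": 0,"dz": 7,"rx": 0,"ry": 0,"rz": 0,"fingers": 20},{"dx": 1.3,"dy": 0,"dz": 4,"rx": 0,"ry": 0,"rz": 0,"fingers": 20},{"dx": 1,"dy": 0,"dz": 3,"rx": 0,"ry": 0,"rz": 0,"fingers": 20},{"dx": 0,"dy": 0,"dz": 0,"rx": 0,"ry": 0,"rz": 0,"fingers": 20},{"dx": 0,"dy": 0,"dz": 0,"rx": 0,"ry": 0,"rz": 0,"fingers": 20}]}}

```text
time_s: 7.67
eef_pos: [0.5363, -0.0682, 0.0376]
eef_rot: [[-0.968, -0.07, 0.241], [-0.068, 0.998, 0.015], [-0.242, -0.002, -0.97]]
contact_force: [-0.1, 0.3, -1.5]
finger_gap: 0.308
grip_force: 45.0
```

```bash
python3 -c "
from h import *
delta(*butt_pose(SB,4.05,-83,1,14))"
```

```text
t 7.67 pos [536.3 -68.2  37.6] phi -176.0
shift tool [22.7  0.6 -1.9] rotvec tool [-0.002 -0.    -0.   ] shift in final axes [22.7  0.6 -1.9] F [-0.1  0.3 -1.5] gap 27.1 grip 45.0
```

Emit:
{"method": "jog_arm", "body": {"plan": [{"dx": 2.7,"dy": 0.2,"dz": -0.2,"rx": 0,"ry": 0,"rz": 0,"fingers": 20},{"dx": 2.7,"dy": 0.2,"dz": -0.2,"rx": 0,"ry": 0,"rz": 0,"fingers": 20},{"dx": 2.7,"dy": 0.2,"dz": -0.3,"rx": 0,"ry": 0,"rz": 0,"fingers": 20},{"dx": 2.7,"dy": 0,"dz": -0.5,"rx": 0,"ry": 0,"rz": 0,"fingers": 20},{"dx": 0,"dy": 0,"dz": 0,"rx": 0,"ry": 0,"rz": 0,"fingers": 20},{"dx": 0,"dy": 0,"dz": 0,"rx": 0,"ry": 0,"rz": 0,"fingers": 20}]}}

```text
time_s: 8.17
eef_pos: [0.5264, -0.0687, 0.0369]
eef_rot: [[-0.967, -0.069, 0.243], [-0.068, 0.998, 0.015], [-0.244, -0.003, -0.97]]
contact_force: [3.7, 0.9, 0.4]
finger_gap: 0.313
grip_force: 45.0
```

```bash
python3 -c "
from h import *
delta(*butt_pose(SB,4.05,-83,1,14))"
```

```text
t 8.17 pos [526.4 -68.7  36.9] phi -176.0
shift tool [12.8  0.4 -0.2] rotvec tool [-0.003  0.002 -0.001] shift in final axes [12.8  0.4 -0.2] F [3.7 0.9 0.4] gap 27.6 grip 45.0
```

Contact with the stop: 3.7 N at about −70. Pushing it back.

Emit:
{"method": "jog_arm", "body": {"plan": [{"dx": 3,"dy": 0.2,"dz": -0.1,"rx": 0,"ry": 0,"rz": 0,"fingers": 20},{"dx": 3,"dy": 0.2,"dz": -0.1,"rx": 0,"ry": 0,"rz": 0,"fingers": 20},{"dx": 3,"dy": 0,"dz": 0,"rx": 0,"ry": 0,"rz": 0,"fingers": 20},{"dx": 3,"dy": 0,"dz": 0,"rx": 0,"ry": 0,"rz": 0,"fingers": 20},{"dx": 0,"dy": 0,"dz": 0,"rx": 0,"ry": 0,"rz": 0,"fingers": 20},{"dx": 0,"dy": 0,"dz": 0,"rx": 0,"ry": 0,"rz": 0,"fingers": 20}]}}

```text
time_s: 8.67
eef_pos: [0.5163, -0.0696, 0.0353]
eef_rot: [[-0.967, -0.069, 0.246], [-0.068, 0.998, 0.013], [-0.247, -0.004, -0.969]]
contact_force: [7.4, 1.6, 3.7]
finger_gap: 0.312
grip_force: 45.0
```

```bash
python3 -c "
from h import *
for t in (14,9,4,0): delta(*butt_pose(SB,4.05,-82.5,1,t))"
```

```text
t 8.67 pos [516.3 -69.6  35.3] phi -176.0
shift tool [2.2 0.6 0.8] rotvec tool [-0.004  0.005 -0.   ] shift in final axes [2.2 0.6 0.8] F [7.4 1.6 3.7] gap 27.5 grip 45.0
t 8.67 pos [516.3 -69.6  35.3] phi -176.0
shift tool [2.  0.7 6.4] rotvec tool [-0.004  0.092 -0.001] shift in final axes [1.4 0.6 6.6] F [7.4 1.6 3.7] gap 27.5 grip 45.0
t 8.67 pos [516.3 -69.6  35.3] phi -176.0
shift tool [ 2.2  0.7 12. ] rotvec tool [-0.004  0.179 -0.001] shift in final axes [ 0.   0.6 12.2] F [7.4 1.6 3.7] gap 27.5 grip 45.0
t 8.67 pos [516.3 -69.6  35.3] phi -176.0
shift tool [ 2.8  0.7 16.4] rotvec tool [-0.004  0.249 -0.001] shift in final axes [-1.4  0.6 16.6] F [7.4 1.6 3.7] gap 27.5 grip 45.0
```

Emit:
{"method": "jog_arm", "body": {"plan": [{"dx": 1.5,"dy": 0.3,"dz": 0.4,"rx": 0,"ry": 0,"rz": 0,"fingers": 20},{"dx": 0,"dy": 0.3,"dz": 2.6,"rx": 0,"ry": 0.042,"rz": 0,"fingers": 20},{"dx": 0,"dy": 0,"dz": 2.6,"rx": 0,"ry": 0.042,"rz": 0,"fingers": 20},{"dx": 0,"dy": 0,"dz": 2.6,"rx": 0,"ry": 0.042,"rz": 0,"fingers": 20},{"dx": 0,"dy": 0,"dz": 2.6,"rx": 0,"ry": 0.042,"rz": 0,"fingers": 20},{"dx": 0,"dy": 0,"dz": 0,"rx": 0,"ry": 0,"rz": 0,"fingers": 20},{"dx": 0,"dy": 0,"dz": 0,"rx": 0,"ry": 0,"rz": 0,"fingers": 20}]}}

```text
time_s: 9.25
eef_pos: [0.5171, -0.069, 0.0235]
eef_rot: [[-0.994, -0.07, 0.081], [-0.071, 0.998, 0.002], [-0.081, -0.004, -0.997]]
contact_force: [6.8, -0.8, 0.6]
finger_gap: 0.313
grip_force: 45.0
```

```bash
python3 -c "
from h import *
for t in (4,0): delta(*butt_pose(SB,4.05,-82,0,t))
a=arm.get_image('side')[230:340,240:400];cv2.imwrite('pics/s3.png',cv2.resize(a,(800,550),interpolation=cv2.INTER_CUBIC)[:,:,::-1])"
```

```text
t 9.25 pos [517.1 -69.   23.5] phi -175.9
shift tool [-0.3  0.1  1.4] rotvec tool [-0.004  0.011  0.   ] shift in final axes [-0.4  0.1  1.4] F [ 6.8 -0.8  0.6] gap 27.6 grip 45.0
t 9.25 pos [517.1 -69.   23.5] phi -175.9
shift tool [-0.5  0.1  5.9] rotvec tool [-0.004  0.081  0.   ] shift in final axes [-1.   0.1  5.8] F [ 6.8 -0.8  0.6] gap 27.6 grip 45.0
```

View pics/s3.png

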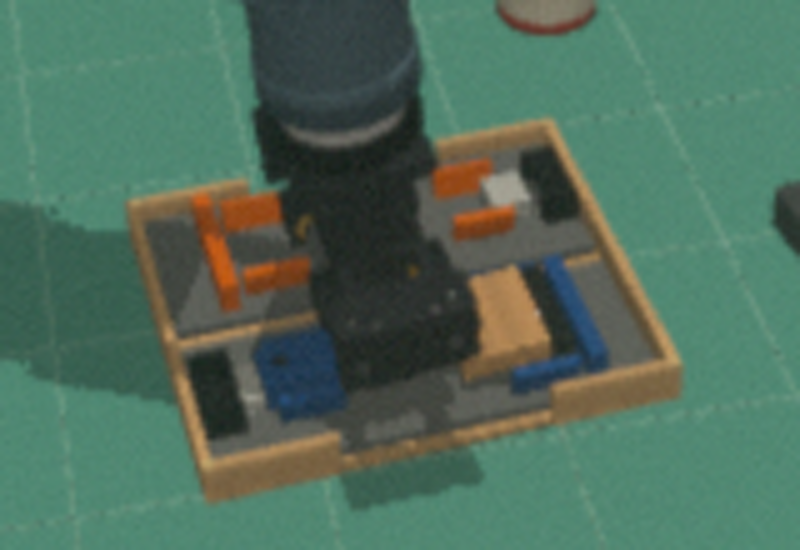

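The butt is pushed onto the stop (crop 255,395) and the head end (550,320) sits inside the wall. Lowering the rest.

Emit:
{"method": "jog_arm", "body": {"plan": [{"dx": 0,"dy": 0,"dz": 2.6,"rx": 0,"ry": 0.041,"rz": 0,"fingers": 20},{"dx": 0,"dy": 0,"dz": 2.6,"rx": 0,"ry": 0.041,"rz": 0,"fingers": 20},{"dx": 0,"dy": 0,"dz": 1,"rx": 0,"ry": 0,"rz": 0,"fingers": 20},{"dx": 0,"dy": 0,"dz": 0,"rx": 0,"ry": 0,"rz": 0,"fingers": 20},{"dx": 0,"dy": 0,"dz": 0,"rx": 0,"ry": 0,"rz": 0,"fingers": 20}]}}

```text
time_s: 9.72
eef_pos: [0.5179, -0.0692, 0.0177]
eef_rot: [[-0.998, -0.07, 0.001], [-0.07, 0.998, -0.004], [-0.001, -0.004, -1.0]]
contact_force: [8.9, -0.8, 0.1]
finger_gap: 0.314
grip_force: 45.0
```

```bash
python3 -c "
from h import *
delta(*butt_pose(SB,4.05,-80.5,0,0))"
```

```text
t 9.72 pos [517.9 -69.2  17.7] phi -176.0
shift tool [-1.7  0.3  0. ] rotvec tool [-0.004  0.001 -0.001] shift in final axes [-1.7  0.3  0. ] F [ 8.9 -0.8  0.1] gap 27.7 grip 45.0
```

Emit:
{"method": "jog_arm", "body": {"plan": [{"dx": -1.5,"dy": 0,"dz": 0.6,"rx": 0,"ry": 0,"rz": 0,"fingers": 20},{"dx": -1.5,"dy": 0,"dz": 0,"rx": 0,"ry": 0,"rz": 0,"fingers": 20},{"dx": 0,"dy": 0,"dz": 0,"rx": 0,"ry": 0,"rz": 0,"fingers": 20},{"dx": 0,"dy": 0,"dz": 0,"rx": 0,"ry": 0,"rz": 0,"fingers": 20}]}}

```text
time_s: 10.05
eef_pos: [0.5198, -0.069, 0.0176]
eef_rot: [[-0.998, -0.07, -0.001], [-0.07, 0.998, -0.004], [0.002, -0.004, -1.0]]
contact_force: [1.3, -1.3, 10.3]
finger_gap: 0.314
grip_force: 45.0
```

Head now bears on the wall and the underside on the floor (10 N up). Release and lift.

Emit:
{"method": "jog_arm", "body": {"plan": [{"dx": 0.5,"dy": 0,"dz": -0.5,"rx": 0,"ry": 0,"rz": 0,"fingers": 20},{"dx": 0,"dy": 0,"dz": 0,"rx": 0,"ry": 0,"rz": 0,"fingers": 44},{"dx": 0,"dy": 0,"dz": 0,"rx": 0,"ry": 0,"rz": 0,"fingers": 44},{"dx": 0,"dy": 0,"dz": 0,"rx": 0,"ry": 0,"rz": 0,"fingers": 44},{"dx": 0,"dy": 0,"dz": 0,"rx": 0,"ry": 0,"rz": 0,"fingers": 44},{"dx": 0,"dy": 0,"dz": -10,"rx": 0,"ry": 0,"rz": 0,"fingers": 44},{"dx": 0,"dy": 0,"dz": -20,"rx": 0,"ry": 0,"rz": 0,"fingers": 44},{"dx": 0,"dy": 0,"dz": -30,"rx": 0,"ry": 0,"rz": 0,"fingers": 44},{"dx": 0,"dy": 0,"dz": -30,"rx": 0,"ry": 0,"rz": 0,"fingers": 44},{"dx": 0,"dy": 0,"dz": 0,"rx": 0,"ry": 0,"rz": 0,"fingers": 60}]}}

```text
time_s: 10.88
eef_pos: [0.5212, -0.0689, 0.1124]
eef_rot: [[-0.998, -0.07, 0.003], [-0.07, 0.998, -0.005], [-0.003, -0.006, -1.0]]
contact_force: [0.4, 0.0, 0.2]
finger_gap: 0.548
grip_force: 0.0
```

Run:
```python
from h import *
a=np.radians(177.8); g=np.array([504.7,-306.3])+14*np.array([np.cos(a),np.sin(a)]); print(g)
delta((*g,100),177.8)
```

```text
[ 490.71031917 -305.76257067]
t 10.88 pos [521.2 -68.9 112.4] phi -176.0
shift tool [  47.  -234.    13.6] rotvec tool [-0.005  0.003  0.109] shift in final axes [  21.3 -237.8   12.4] F [0.4 0.  0.2] gap 48.3 grip 0.0
```

Emit:
{"method": "jog_arm", "body": {"plan": [{"dx": 0,"dy": 0,"dz": 0,"rx": -0.005,"ry": 0.003,"rz": 0.105,"fingers": 60},{"dx": 1,"dy": -14,"dz": 0,"rx": 0,"ry": 0,"rz": 0,"fingers": 60},{"dx": 3,"dy": -28,"dz": 0,"rx": 0,"ry": 0,"rz": 0,"fingers": 60},{"dx": 3,"dy": -28,"dz": 0,"rx": 0,"ry": 0,"rz": 0,"fingers": 60},{"dx": 3,"dy": -28,"dz": 0,"rx": 0,"ry": 0,"rz": 0,"fingers": 60},{"dx": 3,"dy": -28,"dz": 0,"rx": 0,"ry": 0,"rz": 0,"fingers": 60},{"dx": 3,"dy": -28,"dz": 0,"rx": 0,"ry": 0,"rz": 0,"fingers": 60},{"dx": 2,"dy": -28,"dz": 0,"rx": 0,"ry": 0,"rz": 0,"fingers": 60},{"dx": 2,"dy": -28,"dz": 5,"rx": 0,"ry": 0,"rz": 0,"fingers": 60},{"dx": 1,"dy": -28,"dz": 5,"rx": 0,"ry": 0,"rz": 0,"fingers": 60},{"dx": 0,"dy": 0,"dz": 0,"rx": 0,"ry": 0,"rz": 0,"fingers": 60},{"dx": 0,"dy": 0,"dz": 0,"rx": 0,"ry": 0,"rz": 0,"fingers": 60}]}}

```text
time_s: 11.88
eef_pos: [0.4874, -0.3057, 0.0953]
eef_rot: [[-0.999, 0.038, -0.01], [0.038, 0.999, 0.004], [0.01, 0.003, -1.0]]
contact_force: [-0.8, 0.6, 0.4]
finger_gap: 0.681
grip_force: 0.0
```

Run:
```python
from h import *
delta((490.7,-305.8,4),177.9)
t=arm.get_image('top')[200:320,320:430]; s=arm.get_image('side')[230:340,240:400]
cv2.imwrite('pics/c4.png',np.hstack([cv2.resize(t,(350,382),interpolation=cv2.INTER_CUBIC),cv2.resize(s,(450,382),interpolation=cv2.INTER_CUBIC)])[:,:,::-1])
```

```text
t 11.88 pos [ 487.4 -305.7   95.3] phi 177.8
shift tool [-4.2 -0.3 91.2] rotvec tool [ 0.003 -0.01  -0.001] shift in final axes [-3.3  0.  91.3] F [-0.8  0.6  0.4] gap 60.0 grip 0.0
```

View pics/c4.png

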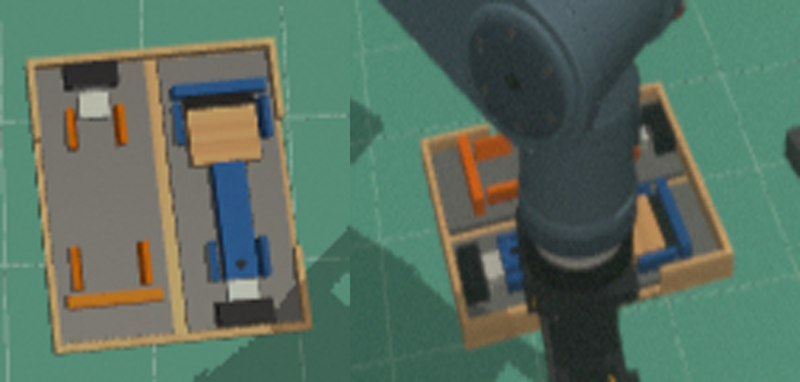

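The squeegee is seated: head at (222,135) against the wall, butt at (238,280) on the stop, between its guides. Now the knife, the only orange-handled tool, at (481,280) in the first top view.

Emit:
{"method": "jog_arm", "body": {"plan": [{"dx": -4,"dy": 0,"dz": 20,"rx": 0,"ry": -0.01,"rz": 0,"fingers": 60},{"dx": 0,"dy": 0,"dz": 25,"rx": 0,"ry": 0,"rz": 0,"fingers": 60},{"dx": 0,"dy": 0,"dz": 22,"rx": 0,"ry": 0,"rz": 0,"fingers": 60},{"dx": 0,"dy": 0,"dz": 14,"rx": 0,"ry": 0,"rz": 0,"fingers": 60},{"dx": 0,"dy": 0,"dz": 7,"rx": 0,"ry": 0,"rz": 0,"fingers": 60},{"dx": 0,"dy": 0,"dz": 3,"rx": 0,"ry": 0,"rz": 0,"fingers": 60},{"dx": 0,"dy": 0,"dz": 0,"rx": 0,"ry": 0,"rz": 0,"fingers": 40},{"dx": 0,"dy": 0,"dz": 0,"rx": 0,"ry": 0,"rz": 0,"fingers": 20},{"dx": 0,"dy": 0,"dz": 0,"rx": 0,"ry": 0,"rz": 0,"fingers": 20},{"dx": 0,"dy": 0,"dz": 0,"rx": 0,"ry": 0,"rz": 0,"fingers": 20},{"dx": 0,"dy": 0,"dz": 0,"rx": 0,"ry": 0,"rz": 0,"fingers": 20},{"dx": 0,"dy": 0,"dz": 0,"rx": 0,"ry": 0,"rz": 0,"fingers": 20}], "squeeze": 45}}

```text
time_s: 12.98
eef_pos: [0.4925, -0.3053, 0.0056]
eef_rot: [[-0.999, 0.035, 0.002], [0.035, 0.999, 0.001], [-0.002, 0.001, -1.0]]
contact_force: [-0.9, 0.1, 4.4]
finger_gap: 0.314
grip_force: 44.9
```

Run:
```python
from h import *
delta((490.7,-305.8,4),177.9)
```

```text
t 12.98 pos [ 492.5 -305.3    5.6] phi 178.0
shift tool [ 1.8 -0.5  1.6] rotvec tool [0.001 0.002 0.002] shift in final axes [ 1.8 -0.5  1.6] F [-0.9  0.1  4.4] gap 27.6 grip 44.9
```

Emit:
{"method": "jog_arm", "body": {"plan": [{"dx": 0,"dy": 0,"dz": -15,"rx": 0,"ry": 0,"rz": 0,"fingers": 20},{"dx": 0,"dy": 0,"dz": -30,"rx": 0,"ry": 0,"rz": 0,"fingers": 20},{"dx": 0,"dy": 0,"dz": -30,"rx": 0,"ry": 0,"rz": 0,"fingers": 20},{"dx": 0,"dy": 0,"dz": -30,"rx": 0,"ry": 0,"rz": 0,"fingers": 20},{"dx": 0,"dy": 0,"dz": 0,"rx": 0,"ry": 0,"rz": -0.106,"fingers": 20},{"dx": -2,"dy": 14,"dz": 0,"rx": 0,"ry": 0,"rz": 0,"fingers": 20},{"dx": -5,"dy": 28,"dz": 0,"rx": 0,"ry": 0,"rz": 0,"fingers": 20},{"dx": -5,"dy": 28,"dz": 0,"rx": 0,"ry": 0,"rz": 0,"fingers": 20},{"dx": -5,"dy": 28,"dz": 0,"rx": 0,"ry": 0,"rz": 0,"fingers": 20},{"dx": -5,"dy": 28,"dz": 0,"rx": 0,"ry": 0,"rz": 0,"fingers": 20},{"dx": -5,"dy": 28,"dz": 0,"rx": 0,"ry": 0,"rz": 0,"fingers": 20},{"dx": -5,"dy": 28,"dz": 0,"rx": 0,"ry": 0,"rz": 0,"fingers": 20},{"dx": -5,"dy": 28,"dz": 0,"rx": 0,"ry": 0,"rz": 0,"fingers": 20},{"dx": -5,"dy": 28,"dz": 0,"rx": 0,"ry": 0,"rz": 0,"fingers": 20},{"dx": -5,"dy": 28,"dz": 0,"rx": 0,"ry": 0,"rz": 0,"fingers": 20},{"dx": -5,"dy": 28,"dz": 0,"rx": 0,"ry": 0,"rz": 0,"fingers": 20},{"dx": -5,"dy": 28,"dz": 0,"rx": 0,"ry": 0,"rz": 0,"fingers": 20},{"dx": -5,"dy": 20,"dz": 0,"rx": 0,"ry": 0,"rz": 0,"fingers": 20},{"dx": -1,"dy": 0,"dz": 0,"rx": 0,"ry": 0,"rz": 0,"fingers": 20}]}}

```text
time_s: 14.57
eef_pos: [0.5289, 0.0449, 0.1093]
eef_rot: [[-0.997, -0.072, -0.002], [-0.072, 0.997, 0.004], [0.001, 0.004, -1.0]]
contact_force: [0.2, -0.2, -1.7]
finger_gap: 0.31
grip_force: 44.9
```

Emit:
{"method": "jog_arm", "body": {"plan": [{"dx": 0,"dy": 0,"dz": 0,"rx": 0,"ry": 0.08,"rz": 0,"fingers": 20},{"dx": 0,"dy": 0,"dz": 0,"rx": 0,"ry": 0.08,"rz": 0,"fingers": 20},{"dx": 0,"dy": 0,"dz": 0,"rx": 0,"ry": 0.084,"rz": 0,"fingers": 20},{"dx": 0,"dy": 0,"dz": 0,"rx": 0,"ry": 0,"rz": 0,"fingers": 20},{"dx": 0,"dy": 0,"dz": 0,"rx": 0,"ry": 0,"rz": 0,"fingers": 20}]}}

```text
time_s: 14.98
eef_pos: [0.5301, 0.0406, 0.109]
eef_rot: [[-0.968, -0.07, -0.241], [-0.068, 0.998, -0.014], [0.241, 0.003, -0.97]]
contact_force: [-0.2, 0.1, -2.0]
finger_gap: 0.311
grip_force: 44.9
```

Run:
```python
from h import *
k=dict(gx=-17.8,gz=5.6,xdir=1)
delta(*butt_pose(KB,184.05,-62,25,14,**k))
o=arm.observe();R=o['eef_rot'];p=o['eef_pos']*1e3
for x,y,z in ((-80,14,20),(-80,-14,20),(20,14,20),(80,22,6),(80,-22,6)):
    X=p+R@np.array([x+17.8,y,-(z-5.6)]); print((x,y,z),X.round(0),'side',((proj('side',X/1e3)[0]-[240,220]+.5)*2.8).round(0)+[400,0],'top',((proj('top',X/1e3)[0]-[320,200]+.5)*3).round(0))
t=arm.get_image('top')[200:320,320:430]; s=arm.get_image('side')[220:340,240:382]
c=np.zeros((360,800,3),np.uint8); c[:,:330]=cv2.resize(t,None,fx=3,fy=3,interpolation=cv2.INTER_CUBIC); s=cv2.resize(s,None,fx=2.8,fy=2.8,interpolation=cv2.INTER_CUBIC)
c[:s.shape[0],400:400+s.shape[1]]=s[:,:400]; cv2.imwrite('pics/c5.png',c[:,:,::-1])
```

```text
t 14.98 pos [530.1  40.6 109. ] phi -176.0
shift tool [-13.6  -0.8  49.7] rotvec tool [ 0.003  0.001 -0.   ] shift in final axes [-13.6  -0.7  49.7] F [-0.2  0.1 -2. ] gap 27.4 grip 44.9
(-80, 14, 20) [593.  59. 108.] side [660.  59.] top [80. 98.]
(-80, -14, 20) [595.  31. 108.] side [669.  76.] top [113.  95.]
(20, 14, 20) [496.  52. 132.] side [562.  57.] top [ 94. 207.]
(80, 22, 6) [434.  56. 133.] side [496.  63.] top [ 92. 282.]
(80, -22, 6) [437.  12. 133.] side [505.  91.] top [146. 277.]
```

View pics/c5.png

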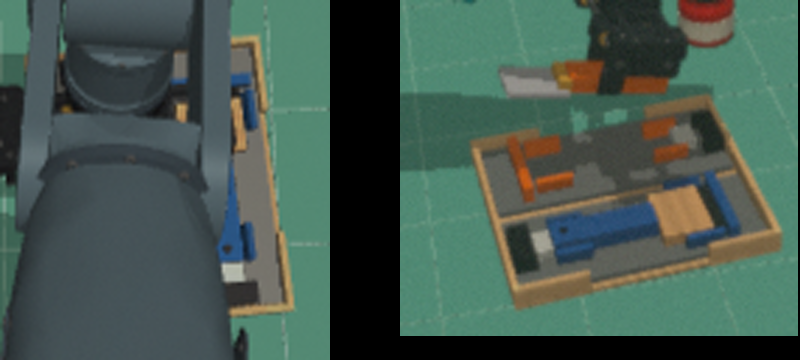

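The side view shows the knife head-up over the orange bay: tip at (503,80) and butt at (668,80) match the prediction to about 1 px. The squeegee is still seated. Descending.

Emit:
{"method": "jog_arm", "body": {"plan": [{"dx": -3,"dy": -0.7,"dz": 10,"rx": 0.003,"ry": 0,"rz": 0,"fingers": 20},{"dx": -4,"dy": 0,"dz": 15,"rx": 0,"ry": 0,"rz": 0,"fingers": 20},{"dx": -4,"dy": 0,"dz": 15,"rx": 0,"ry": 0,"rz": 0,"fingers": 20},{"dx": -2.6,"dy": 0,"dz": 9.7,"rx": 0,"ry": 0,"rz": 0,"fingers": 20},{"dx": 0,"dy": 0,"dz": 0,"rx": 0,"ry": 0,"rz": 0,"fingers": 20},{"dx": 0,"dy": 0,"dz": 0,"rx": 0,"ry": 0,"rz": 0,"fingers": 20}]}}

```text
time_s: 15.58
eef_pos: [0.5311, 0.04, 0.0586]
eef_rot: [[-0.968, -0.071, -0.241], [-0.069, 0.997, -0.018], [0.241, -0.0, -0.97]]
contact_force: [-1.2, -0.3, -1.6]
finger_gap: 0.307
grip_force: 44.9
```

Run:
```python
from h import *
delta(*butt_pose(KB,184.05,-62,1,14,gx=-17.8,gz=5.6,xdir=1))
```

```text
t 15.58 pos [531.1  40.   58.6] phi -175.9
shift tool [-6.3  0.  24.4] rotvec tool [-0.     0.     0.001] shift in final axes [-6.3  0.  24.4] F [-1.2 -0.3 -1.6] gap 27.1 grip 44.9
```

Emit:
{"method": "jog_arm", "body": {"plan": [{"dx": -1.8,"dy": 0,"dz": 7,"rx": 0,"ry": 0,"rz": 0,"fingers": 20},{"dx": -1.8,"dy": 0,"dz": 7,"rx": 0,"ry": 0,"rz": 0,"fingers": 20},{"dx": -1.5,"dy": 0,"dz": 6,"rx": 0,"ry": 0,"rz": 0,"fingers": 20},{"dx": -1,"dy": 0,"dz": 4,"rx": 0,"ry": 0,"rz": 0,"fingers": 20},{"dx": 0,"dy": 0,"dz": 0,"rx": 0,"ry": 0,"rz": 0,"fingers": 20},{"dx": 0,"dy": 0,"dz": 0,"rx": 0,"ry": 0,"rz": 0,"fingers": 20}]}}

```text
time_s: 16.08
eef_pos: [0.5317, 0.04, 0.034]
eef_rot: [[-0.968, -0.072, -0.241], [-0.069, 0.997, -0.018], [0.241, -0.0, -0.97]]
contact_force: [0.1, -0.4, -2.2]
finger_gap: 0.313
grip_force: 44.9
```

Run:
```python
from h import *
delta(*butt_pose(KB,184.05,-73,1,14,gx=-17.8,gz=5.6,xdir=1))
```

```text
t 16.08 pos [531.7  40.   34. ] phi -175.9
shift tool [-10.4  -0.   -2.1] rotvec tool [-0.001  0.001  0.001] shift in final axes [-10.4   0.   -2.1] F [ 0.1 -0.4 -2.2] gap 27.6 grip 44.9
```

Emit:
{"method": "jog_arm", "body": {"plan": [{"dx": -2.6,"dy": 0,"dz": -0.6,"rx": 0,"ry": 0,"rz": 0,"fingers": 20},{"dx": -2.6,"dy": 0,"dz": -0.6,"rx": 0,"ry": 0,"rz": 0,"fingers": 20},{"dx": -2.6,"dy": 0,"dz": -0.6,"rx": 0,"ry": 0,"rz": 0,"fingers": 20},{"dx": -2.6,"dy": 0,"dz": -0.5,"rx": 0,"ry": 0,"rz": 0,"fingers": 20},{"dx": 0,"dy": 0,"dz": 0,"rx": 0,"ry": 0,"rz": 0,"fingers": 20},{"dx": 0,"dy": 0,"dz": 0,"rx": 0,"ry": 0,"rz": 0,"fingers": 20}]}}

```text
time_s: 16.58
eef_pos: [0.5423, 0.0408, 0.0341]
eef_rot: [[-0.968, -0.072, -0.241], [-0.07, 0.997, -0.018], [0.241, -0.0, -0.97]]
contact_force: [-5.1, -0.5, 0.9]
finger_gap: 0.313
grip_force: 44.9
```

Run:
```python
from h import *
delta(*butt_pose(KB,184.05,-82.5,1,14,gx=-17.8,gz=5.6,xdir=1))
```

```text
t 16.58 pos [542.3  40.8  34.1] phi -175.9
shift tool [-9.3 -0.  -1.7] rotvec tool [-0.001  0.001  0.001] shift in final axes [-9.3  0.  -1.7] F [-5.1 -0.5  0.9] gap 27.6 grip 44.9
```

Emit:
{"method": "jog_arm", "body": {"plan": [{"dx": -2.3,"dy": 0,"dz": -0.5,"rx": 0,"ry": 0,"rz": 0,"fingers": 20},{"dx": -2.3,"dy": 0,"dz": -0.5,"rx": 0,"ry": 0,"rz": 0,"fingers": 20},{"dx": -2.2,"dy": 0,"dz": -0.5,"rx": 0,"ry": 0,"rz": 0,"fingers": 20},{"dx": -2,"dy": 0,"dz": -0.3,"rx": 0,"ry": 0,"rz": 0,"fingers": 20},{"dx": 0,"dy": 0,"dz": 0,"rx": 0,"ry": 0,"rz": 0,"fingers": 20},{"dx": 0,"dy": 0,"dz": 0,"rx": 0,"ry": 0,"rz": 0,"fingers": 20}]}}

```text
time_s: 17.08
eef_pos: [0.5506, 0.0414, 0.0338]
eef_rot: [[-0.968, -0.072, -0.242], [-0.069, 0.997, -0.018], [0.243, -0.0, -0.97]]
contact_force: [-6.7, -0.1, 5.4]
finger_gap: 0.309
grip_force: 44.9
```

Run:
```python
from h import *
for t in (14,4,0): delta(*butt_pose(KB,184.05,-82.5,0,t,gx=-17.8,gz=5.6,xdir=1))
```

```text
t 17.08 pos [550.6  41.4  33.8] phi -175.9
shift tool [-1.4  0.   1. ] rotvec tool [-0.001 -0.001  0.001] shift in final axes [-1.4  0.   1. ] F [-6.7 -0.1  5.4] gap 27.2 grip 44.9
t 17.08 pos [550.6  41.4  33.8] phi -175.9
shift tool [-1.4  0.  11.9] rotvec tool [-0.001 -0.175  0.001] shift in final axes [ 0.7  0.  12. ] F [-6.7 -0.1  5.4] gap 27.2 grip 44.9
t 17.08 pos [550.6  41.4  33.8] phi -175.9
shift tool [-1.9  0.  16.2] rotvec tool [-0.001 -0.245  0.001] shift in final axes [ 2.1  0.  16.2] F [-6.7 -0.1  5.4] gap 27.2 grip 44.9
```

Emit:
{"method": "jog_arm", "body": {"plan": [{"dx": -1.3,"dy": 0,"dz": 0.2,"rx": 0,"ry": 0,"rz": 0,"fingers": 20},{"dx": 0,"dy": 0,"dz": 2.6,"rx": 0,"ry": -0.042,"rz": 0,"fingers": 20},{"dx": 0,"dy": 0,"dz": 2.6,"rx": 0,"ry": -0.042,"rz": 0,"fingers": 20},{"dx": 0,"dy": 0,"dz": 2.6,"rx": 0,"ry": -0.042,"rz": 0,"fingers": 20},{"dx": 0,"dy": 0,"dz": 2.6,"rx": 0,"ry": -0.042,"rz": 0,"fingers": 20},{"dx": 0,"dy": 0,"dz": 0,"rx": 0,"ry": 0,"rz": 0,"fingers": 20},{"dx": 0,"dy": 0,"dz": 0,"rx": 0,"ry": 0,"rz": 0,"fingers": 20}]}}

```text
time_s: 17.67
eef_pos: [0.5487, 0.0415, 0.0225]
eef_rot: [[-0.994, -0.072, -0.078], [-0.071, 0.997, -0.006], [0.078, -0.0, -0.997]]
contact_force: [-6.7, -0.0, 1.1]
finger_gap: 0.309
grip_force: 44.9
```

Run:
```python
from h import *
for t in (4,0): delta(*butt_pose(KB,184.05,-82,0,t,gx=-17.8,gz=5.6,xdir=1))
```

```text
t 17.67 pos [548.7  41.5  22.5] phi -175.9
shift tool [ 0.1 -0.2  0.6] rotvec tool [-0.    -0.008  0.001] shift in final axes [ 0.1 -0.2  0.6] F [-6.7 -0.   1.1] gap 27.2 grip 44.9
t 17.67 pos [548.7  41.5  22.5] phi -175.9
shift tool [ 0.3 -0.2  4.9] rotvec tool [-0.    -0.078  0.001] shift in final axes [ 0.7 -0.2  4.9] F [-6.7 -0.   1.1] gap 27.2 grip 44.9
```

Emit:
{"method": "jog_arm", "body": {"plan": [{"dx": 0,"dy": 0,"dz": 2.5,"rx": 0,"ry": -0.039,"rz": 0,"fingers": 20},{"dx": 0,"dy": 0,"dz": 2.4,"rx": 0,"ry": -0.039,"rz": 0,"fingers": 20},{"dx": 0,"dy": 0,"dz": 0.6,"rx": 0,"ry": 0,"rz": 0,"fingers": 20},{"dx": 0,"dy": 0,"dz": 0,"rx": 0,"ry": 0,"rz": 0,"fingers": 20}]}}

```text
time_s: 18.0
eef_pos: [0.5493, 0.0415, 0.0176]
eef_rot: [[-0.997, -0.072, 0.001], [-0.072, 0.997, 0.0], [-0.001, 0.0, -1.0]]
contact_force: [-7.1, 0.0, 4.5]
finger_gap: 0.313
grip_force: 44.9
```

Emit:
{"method": "jog_arm", "body": {"plan": [{"dx": 1,"dy": 0,"dz": 0,"rx": 0,"ry": 0,"rz": 0,"fingers": 20},{"dx": 1,"dy": 0,"dz": 0,"rx": 0,"ry": 0,"rz": 0,"fingers": 20},{"dx": 0,"dy": 0,"dz": 0,"rx": 0,"ry": 0,"rz": 0,"fingers": 20},{"dx": 0,"dy": 0,"dz": 0,"rx": 0,"ry": 0,"rz": 0,"fingers": 20}]}}

```text
time_s: 18.33
eef_pos: [0.5483, 0.0414, 0.0176]
eef_rot: [[-0.997, -0.072, 0.002], [-0.072, 0.997, -0.0], [-0.002, -0.0, -1.0]]
contact_force: [-5.1, 1.8, 4.1]
finger_gap: 0.317
grip_force: 44.9
```

Emit:
{"method": "jog_arm", "body": {"plan": [{"dx": 0,"dy": 0,"dz": 0,"rx": 0,"ry": 0,"rz": 0,"fingers": 44},{"dx": 0,"dy": 0,"dz": 0,"rx": 0,"ry": 0,"rz": 0,"fingers": 44},{"dx": 0,"dy": 0,"dz": 0,"rx": 0,"ry": 0,"rz": 0,"fingers": 44},{"dx": 0,"dy": 0,"dz": 0,"rx": 0,"ry": 0,"rz": 0,"fingers": 44},{"dx": 0,"dy": 0,"dz": -10,"rx": 0,"ry": 0,"rz": 0,"fingers": 44},{"dx": 0,"dy": 0,"dz": -20,"rx": 0,"ry": 0,"rz": 0,"fingers": 44},{"dx": 0,"dy": 0,"dz": -30,"rx": 0,"ry": 0,"rz": 0,"fingers": 44},{"dx": 0,"dy": 0,"dz": -30,"rx": 0,"ry": 0,"rz": 0,"fingers": 44},{"dx": 0,"dy": 0,"dz": -30,"rx": 0,"ry": 0,"rz": 0,"fingers": 44},{"dx": 0,"dy": 28,"dz": 0,"rx": 0,"ry": 0,"rz": 0,"fingers": 44},{"dx": 0,"dy": 28,"dz": 0,"rx": 0,"ry": 0,"rz": 0,"fingers": 44},{"dx": 0,"dy": 28,"dz": 0,"rx": 0,"ry": 0,"rz": 0,"fingers": 44},{"dx": 0,"dy": 28,"dz": 0,"rx": 0,"ry": 0,"rz": 0,"fingers": 44},{"dx": 0,"dy": 28,"dz": 0,"rx": 0,"ry": 0,"rz": 0,"fingers": 44},{"dx": 0,"dy": 28,"dz": 0,"rx": 0,"ry": 0,"rz": 0,"fingers": 44},{"dx": 0,"dy": 28,"dz": 0,"rx": 0,"ry": 0,"rz": 0,"fingers": 44},{"dx": 0,"dy": 28,"dz": 0,"rx": 0,"ry": 0,"rz": 0,"fingers": 44},{"dx": 0,"dy": 28,"dz": 0,"rx": 0,"ry": 0,"rz": 0,"fingers": 44},{"dx": 0,"dy": 0,"dz": 0,"rx": 0,"ry": 0,"rz": 0,"fingers": 44}]}}

```text
time_s: 19.92
eef_pos: [0.5296, 0.2969, 0.1384]
eef_rot: [[-0.997, -0.075, 0.005], [-0.075, 0.997, 0.002], [-0.005, 0.002, -1.0]]
contact_force: [-0.2, 0.4, -0.1]
finger_gap: 0.495
grip_force: 0.0
```

Run:
```python
from h import *
t=arm.get_image('top')[200:320,320:430]; s=arm.get_image('side')[230:340,240:400]
cv2.imwrite('pics/c6.png',np.hstack([cv2.resize(t,(350,382),interpolation=cv2.INTER_CUBIC),cv2.resize(s,(450,382),interpolation=cv2.INTER_CUBIC)])[:,:,::-1])
```

```text
(no output)
```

View pics/c6.png

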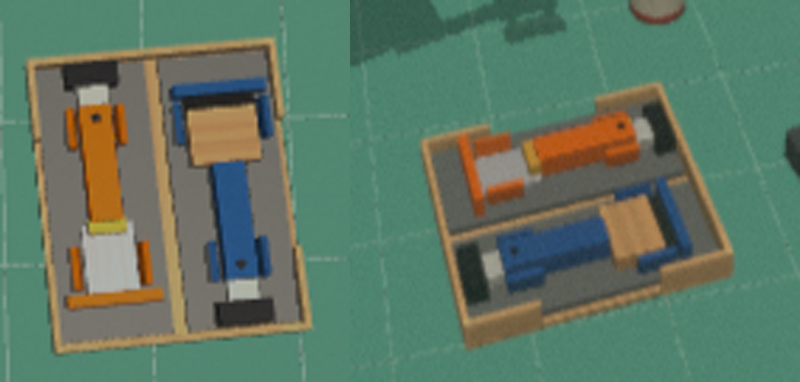

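Both tools lie flat between their own guides: the knife's head at (112,275) is at the orange wall, the squeegee's at (222,135) at the blue wall, and both stops are pushed in. The arm is clear.

```bash
python3 -c "
from plant import arm
print(arm.sign_off())"
```

```text
the job is handed in; nothing more can be done
None
```

The blue squeegee and then the orange-handled ink knife are in their own cradles, heads at the walls and butts on the sprung stops, with the jar, tape and weight left alone; I handed the job in at about 20 s.

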